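# Find the tin that rattles and hold it out

### The arm

A 6-joint arm with a two-finger parallel gripper is mounted at the origin on the work surface. World frame = base frame: x ahead of the robot, y to its left, z up, the work surface at z = 0. Lengths are in mm, angles in rad, forces in N, time in s.
With the tool pointing down it reaches from about 400 to 925 mm from the base axis. Payload 12.5 kg.
Tool frame: the origin (TCP) lies midway between the tips of the shut fingers; the grasp point (between the pads) lies 19 mm behind it; z points along the fingers, y is the direction in which the jaws open and shut (so a half turn about z gives the same grasp; the last joint's range is limited). The gripper opens to 95 mm and grips with 3 to 60 N. Pads are 20 mm wide; open, the fingers measure 119 mm over their backs; the gripper's body (75 mm by 180 mm) begins 59 mm behind the grasp point.
Start: joints at [-1.447, 0.491, 1.559, -0, 1.092, -0.106], TCP at [142.386, -608.583, 214.661] pointing down, gripper open.
Joint ranges: [-3.1, 3.1], [-0.84, 2.19], [0.05, 2.79], [-1.13, 4.28], [0.06, 2.93], [-2.69, 2.69]. Speed limits (rad/s): [2.22, 2.22, 2.79, 3.14, 3.14, 3.14].

### API

Orientations are given as [roll, pitch, yaw] about the fixed x, y, z axes, in that order (R = Rz(yaw) Ry(pitch) Rx(roll)).
In Python, from cell import * gives the robot as it stands. The module is installed in compiled form; this text tells all that it offers.
- The arm moves only by the tool carry_out, never from a script. Its argument "moves" is a list of rows, each an object of numbers: "dx", "dy", "dz": the shift along the tool's x, y, z in m; "twist": the turn about the tool's z in degrees. A call has 1 to 5 rows; each row is the pose to reach, as a shift and turn from the pose commanded when the call began, along the tool's axes at that moment; what a row does not reach only later rows make up. A row lasts 1/10 s, in which the tool goes at most 50 mm and 8.59 degrees, less where a joint would pass 70% of its speed; a pose out of reach is approached as far as the arm can. A call with a gripper value outside its range is refused whole. "grip" is the finger opening in m, from 0 to 0.0951, set as the call begins (left out, the last holds). The fingers move at their own pace and stop on an object; the grip force is fixed at half the most. Time passes only in rows, so rows that repeat a pose let the fingers close. It gives the time, the measured TCP pose, the force and the opening at its end, in the units of the state.
- state(): the state, without advancing time (a new reading comes with each control period).
- read_camera(name): name is "scene" or "top" or "wrist"; returns (picture, depth): 480x640x3 uint8, red, green, blue; 480x640 float32, mm along the optical axis (not along the pixel's ray), 0 where there is no reading.
- camera_info(name): a dict with "mtx" (3x3 intrinsics, pixels), "dist_coeffs" ([k1, k2, p1, p2, k3] as OpenCV has them; the pictures are not rectified), "R" (3x3) and "t" (3): a world point X has camera coordinates R X + t. Camera axes: x right, y down, z forward; pixel columns grow to the right and rows downward; lengths in mm; the calibration is good to about 2 mm. A picture is of the moment at which its call begins: read the wrist's pose just before it. camera_info takes no time and is no camera call; for the wrist camera it gives the pose at the moment of the call.
- job_done(): hands the job in, once; it reports no verdict.
The state is a dict: "t": time; "joints": joint angles; "qvel": joint speeds; "tau": joint torques, N m; "eef_pos": TCP position; "tcp_rot": TCP orientation; "ft_force": force on the tool from outside, world axes, zero at the start; "moment": the same for the moment, N m; "opening": opening from 0.0 (shut) to 1.0 (fully open).
Only numpy, scipy, OpenCV 4.12 (cv2) and the standard library are available. Lean on these libraries where they do the work, as an engineer would, in place of code of your own. Each camera call takes 0.05 s, during which the arm holds its last target. There are 200 camera calls.

### The job

One of the three sealed tins on the paint bench has a loose part in it. Going from the robot's left to its right, pick up each tin, shake it briskly to and fro clear of the bench to find out whether it rattles, and stand the quiet ones back upright where they were; then hold the one that rattles out level over the black rubber mat at the far side, about 15 cm above it, and finish holding it there, still in the gripper. Leave everything else alone.

Things in the scene. Friction and masses are not known exactly. Their poses are not given: they have to be found in the camera images.
- tin_left: Sealed white-painted steel tin with bare steel lid, 120 x 58 x 60 mm (its x, y, z), robot's left (+y) of a row of three alike, standing flat. Origin: centre of its underside. Lid skirt 1 mm proud over the top 12 mm; lid and tin are one rigid body. The three weigh 0.2 to 0.8 kg, each different, so weight does not tell which rattles; it may be any of them.
- tin_mid: Sealed white-painted steel tin with bare steel lid, 120 x 58 x 60 mm (its x, y, z), middle of a row of three alike, standing flat. Origin: centre of its underside. In the one that rattles a loose 0.15 kg steel ball, 34 mm across, can roll 72 mm along the tin's x and 10 mm along its y; the other two have nothing loose.
- tin_right: Sealed white-painted steel tin with bare steel lid, 120 x 58 x 60 mm (its x, y, z), robot's right (-y) of a row of three alike, standing flat. Origin: centre of its underside. Shaken along its x, the ball knocks on the ends (felt as force), and where the tin stops abruptly or is tipped it stays at the leading or low end, 36 mm off the middle: the moment on the tool shifts.
- mat: Flat black rubber hand-over mat on the far side of the bench, 100 x 140 x 3 mm, fixed. Origin: centre of its underside.
- tape: Bystander: roll of masking tape lying flat, 64 mm across, 24 mm high. Origin: centre of its underside.
- jar: Bystander: small glass jar with black cap, 44 mm across, 55 mm high. Origin: centre of its underside.
- can_big: Bystander: round white paint can, 90 mm across, 100 mm high. Origin: centre of its underside.
- can_small: Bystander: round white paint can, 72 mm across, 75 mm high. Origin: centre of its underside.
- brush: Bystander: paint brush, 140 mm long, lying on the bench. Origin: underside, x along its length.
- screwdriver: Bystander: black-handled screwdriver, 140 mm long, lying on the bench. Origin: underside, x along its length.
- carton: Bystander: cardboard carton, 110 x 80 x 90 mm. Origin: centre of its underside.

How it is judged:
By the outcome, as a careful person would: the job done as asked, in the order asked, and still so for the second after the job is handed in, while the arm keeps its last pose, push and grip.
It also fails if it takes over 72 s, if anything falls off the work surface, if the arm or the gripper's body presses on something with over 40 N, if the wrist force passes 120 N, or if a joint passes its speed limit or range.

## Working session

There is one attempt and no reset: what is moved stays moved. The work goes in short steps, Python scripts to look and compute and a tool call to move; the robot and the scene stay as the last step left them, time stands still between calls to the robot, and variables do not carry over. Pictures are saved under pics/ and viewed, about 8 in all and at most 12, crops included, and the job is handed in when it is done.

Besides the shell and the picture viewer there is one more tool, called after ">>>" in YAML: its name, and indented under it one key for each argument. carry_out: Moves the arm, as the interface text tells. Its arguments: {"type":"object","properties":{"moves":{"type":"array","items":{"type":"object","properties":{"dx":{"type":"number"},"dy":{"type":"number"},"dz":{"type":"number"},"twist":{"type":"number"}}}},"grip":{"type":"number"}},"required":["moves"]}

```bash
mkdir -p pics; python3 - <<'E'
from cell import *
import cv2,numpy as np
s=state();print({k:np.round(v,3) for k,v in s.items()})
for n in("top","scene"):
    p,d=read_camera(n);cv2.imwrite(f"pics/{n}0.png",p[...,::-1]);np.save(f"pics/{n}0d.npy",d)
    c=camera_info(n);print(n,np.round(c["mtx"],1).tolist(),np.round(c["dist_coeffs"],3),np.round(c["R"],3).tolist(),np.round(c["t"],1))
E
```

```text
{'t': np.float64(0.0), 'joints': array([-1.447,  0.492,  1.559,  0.   ,  1.092, -0.106]), 'qvel': array([-0.   , -0.002, -0.   ,  0.002,  0.001,  0.   ]), 'tau': array([-3.0000e-03, -6.1265e+01, -2.5819e+01,  6.9000e-02,  4.8000e-02,
       -0.0000e+00]), 'eef_pos': array([ 142.357, -608.309,  214.058]), 'tcp_rot': array([-3.14, -0.  ,  0.23]), 'ft_force': array([ 0.451,  0.409, -0.119]), 'moment': array([-0.   ,  0.007, -0.047]), 'opening': np.float64(1.002)}
top [[609.1, 0.0, 319.4], [0.0, 609.1, 240.3], [0.0, 0.0, 1.0]] [-0.159  0.     0.     0.     0.   ] [[0.026, -0.999, 0.02], [-0.992, -0.028, -0.125], [0.125, -0.016, -0.992]] [  63.7  545.6 1229.3]
scene [[610.8, 0.0, 319.4], [0.0, 610.8, 252.7], [0.0, 0.0, 1.0]] [0.073 0.    0.    0.    0.   ] [[0.067, 0.998, 0.009], [0.552, -0.029, -0.833], [-0.831, 0.06, -0.553]] [-121.9 -263.9 1763.2]
```

View pics/top0.png

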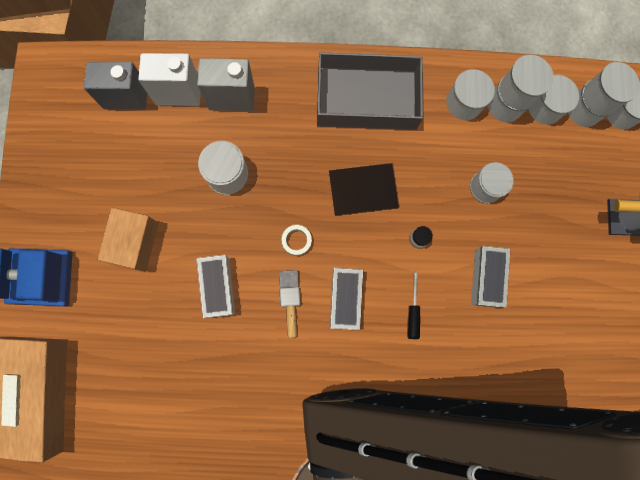

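View pics/scene0.png

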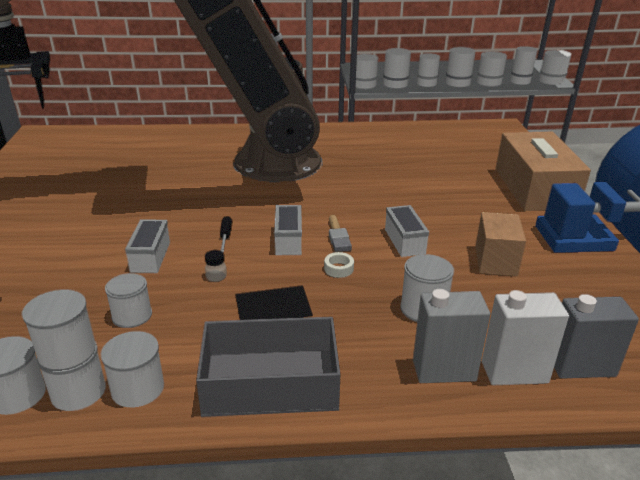

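The top view shows the tins at about (215,286), (347,298) and (492,277), the mat at (364,189), the brush and tape near (290,300) and (297,240), and the screwdriver and jar near (414,305) and (421,237). In the scene view the tins are in the same arrangement, with nothing stacked on them.

```bash
cat > h.py <<'E'
from cell import *
import cv2,numpy as np
def world(c,d):
    h,w=d.shape;u,v=np.meshgrid(np.arange(w),np.arange(h))
    n=cv2.undistortPoints(np.stack([u,v],-1).reshape(-1,1,2).astype(np.float64),c["mtx"],c["dist_coeffs"]).reshape(h,w,2)
    P=np.dstack([n,np.ones((h,w))])*d[...,None]
    return (P-np.ravel(c["t"]))@np.array(c["R"])
def ray(c,uv,z):
    n=cv2.undistortPoints(np.array(uv,float).reshape(-1,1,2),c["mtx"],c["dist_coeffs"]).reshape(-1,2)
    R=np.array(c["R"]);o=-R.T@np.ravel(c["t"]);D=np.c_[n,np.ones(len(n))]@R
    return o+D*((z-o[2])/D[:,2])[:,None]
E
python3 - <<'E'
from h import *
c=camera_info("top");p=cv2.imread("pics/top0.png");d=np.load("pics/top0d.npy");W=world(c,d)
for n,(u,v) in dict(L=(215,286),M=(347,298),R=(492,277)).items():
    m=np.zeros(d.shape,np.uint8);m[v-45:v+45,u-30:u+30]=1
    k=(m>0)&(W[...,2]>52)&(W[...,2]<70)
    r=cv2.minAreaRect(W[k][:,:2].astype(np.float32));print(n,np.round(r[0],1),np.round(r[1],1),round(r[2],1),'z',np.median(W[k][:,2]).round(1),k.sum())
g=p.max(2);m=((g<50)).astype(np.uint8);m[:160]=0;m[220:]=0;m[:,:320]=0;m[:,405:]=0
q,_=max([(x,cv2.contourArea(x)) for x in cv2.findContours(m,0,2)[0]],key=lambda t:t[1])
r=cv2.minAreaRect(ray(c,q.reshape(-1,2),3)[:,:2].astype(np.float32));print("mat",r)
for n,uv,z in(("jar",(421,236),55),("tape",(297,240),24),("brushtop",(290,272),10),("brushend",(292,335),10),("sd",(414,337),15),("sdt",(416,273),8),("cansm",(495,180),75),("canbig",(221,162),100),("carton",(131,232),90)):print(n,np.round(ray(c,uv,z)[0]))
E
```

```text
L [442.2 289.3] [121.4  59.6] 8.7 z 60.2 1755
M [424.2  21.2] [ 60.5 122. ] 88.2 z 60.0 1793
R [ 475.8 -281.9] [ 62.8 122.2] 86.1 z 59.8 1705
mat ((662.3021240234375, -14.403182983398438), (97.66215515136719, 137.69580078125), 8.751315116882324)
jar [ 556. -130.   55.]
tape [544. 125.  24.]
brushtop [478. 138.  10.]
brushend [347. 130.  10.]
sd [ 348. -124.   15.]
sdt [ 483. -128.    8.]
cansm [ 675. -282.   75.]
canbig [688. 280. 100.]
carton [543. 457.  90.]
```

```bash
cat >> h.py <<'E'
def plan(p,yaw,wps):
    "moves in tool axes (m, deg) through waypoints x,y,z,yaw deg"
    for w in wps:
        a=np.radians(yaw);D=np.array(w[:3])-p
        print(w,'dx %.3f dy %.3f dz %.3f twist %.1f |%.0f|'%((np.cos(a)*D[0]+np.sin(a)*D[1])/1e3,(np.sin(a)*D[0]-np.cos(a)*D[1])/1e3,-D[2]/1e3,(yaw-w[3]+180)%360-180,np.linalg.norm(D)))
        p=np.array(w[:3]);yaw=w[3]
E
python3 -c "
from h import *
plan(np.array([142.4,-608.6,214.7]),13.2,[(310,-425,214.7,8.7),(430,-210,200,8.7),(480,30,190,8.7),(442,270,180,8.7),(442.2,289.3,100,8.7)])"
```

```text
(310, -425, 214.7, 8.7) dx 0.205 dy -0.140 dz -0.000 twist 4.5 |249|
(430, -210, 200, 8.7) dx 0.151 dy -0.194 dz 0.015 twist 0.0 |247|
(480, 30, 190, 8.7) dx 0.086 dy -0.230 dz 0.010 twist 0.0 |245|
(442, 270, 180, 8.7) dx -0.001 dy -0.243 dz 0.010 twist 0.0 |243|
(442.2, 289.3, 100, 8.7) dx 0.003 dy -0.019 dz 0.080 twist 0.0 |82|
```

>>> carry_out:
  moves:
    - {"dx": 0.041, "dy": -0.028, "twist": 4.5}
    - {"dx": 0.082, "dy": -0.056, "twist": 4.5}
    - {"dx": 0.123, "dy": -0.084, "twist": 4.5}
    - {"dx": 0.164, "dy": -0.112, "twist": 4.5}
    - {"dx": 0.205, "dy": -0.14, "twist": 4.5}
  grip: 0.095

```text
schema error: expected keys dx, dy, dz, twist
```

>>> carry_out:
  moves:
    - {"dx": 0.041, "dy": -0.028, "dz": 0, "twist": 4.5}
    - {"dx": 0.082, "dy": -0.056, "dz": 0, "twist": 4.5}
    - {"dx": 0.123, "dy": -0.084, "dz": 0, "twist": 4.5}
    - {"dx": 0.164, "dy": -0.112, "dz": 0, "twist": 4.5}
    - {"dx": 0.205, "dy": -0.14, "dz": 0, "twist": 4.5}
  grip: 0.095

```text
t: 0.6
eef_pos: [311.0, -423.9, 214.5]
tcp_rot: [-3.141, 0.0, 0.151]
ft_force: [0.6, -0.5, -0.0]
opening: 1.003
```

>>> carry_out:
  moves:
    - {"dx": 0.151, "dy": -0.194, "dz": 0.015, "twist": 0}
    - {"dx": 0.151, "dy": -0.194, "dz": 0.015, "twist": 0}
    - {"dx": 0.151, "dy": -0.194, "dz": 0.015, "twist": 0}
    - {"dx": 0.151, "dy": -0.194, "dz": 0.015, "twist": 0}
    - {"dx": 0.151, "dy": -0.194, "dz": 0.015, "twist": 0}

```text
t: 1.1
eef_pos: [430.7, -209.0, 199.5]
tcp_rot: [-3.142, 0.0, 0.151]
ft_force: [0.6, -0.0, 1.0]
opening: 1.001
```

>>> carry_out:
  moves:
    - {"dx": 0.086, "dy": -0.23, "dz": 0.01, "twist": 0}
    - {"dx": 0.086, "dy": -0.23, "dz": 0.01, "twist": 0}
    - {"dx": 0.086, "dy": -0.23, "dz": 0.01, "twist": 0}
    - {"dx": 0.086, "dy": -0.23, "dz": 0.01, "twist": 0}
    - {"dx": 0.086, "dy": -0.23, "dz": 0.01, "twist": 0}

```text
t: 1.6
eef_pos: [480.5, 31.5, 189.5]
tcp_rot: [3.142, 0.0, 0.152]
ft_force: [1.3, -0.2, 0.7]
opening: 0.999
```

>>> carry_out:
  moves:
    - {"dx": 0, "dy": -0.243, "dz": 0.01, "twist": 0}
    - {"dx": 0, "dy": -0.243, "dz": 0.01, "twist": 0}
    - {"dx": 0, "dy": -0.243, "dz": 0.01, "twist": 0}
    - {"dx": 0, "dy": -0.243, "dz": 0.01, "twist": 0}
    - {"dx": 0, "dy": -0.243, "dz": 0.01, "twist": 0}

```text
t: 2.1
eef_pos: [443.0, 271.8, 179.3]
tcp_rot: [3.141, 0.0, 0.152]
ft_force: [-0.4, -0.6, -0.3]
opening: 0.999
```

>>> carry_out:
  moves:
    - {"dx": 0.002, "dy": -0.018, "dz": 0.04, "twist": 0}
    - {"dx": 0.002, "dy": -0.018, "dz": 0.085, "twist": 0}
    - {"dx": 0.002, "dy": -0.018, "dz": 0.125, "twist": 0}
    - {"dx": 0.002, "dy": -0.018, "dz": 0.155, "twist": 0}
    - {"dx": 0.002, "dy": -0.018, "dz": 0.167, "twist": 0}

```text
t: 2.6
eef_pos: [442.0, 287.1, 9.9]
tcp_rot: [3.14, 0.004, 0.151]
ft_force: [-0.5, -0.7, 0.4]
opening: 0.995
```

>>> carry_out:
  moves:
    - {"dx": 0, "dy": 0, "dz": 0, "twist": 0}
    - {"dx": 0, "dy": 0, "dz": 0, "twist": 0}
    - {"dx": 0, "dy": 0, "dz": 0, "twist": 0}
    - {"dx": 0, "dy": 0, "dz": 0, "twist": 0}
    - {"dx": 0, "dy": 0, "dz": 0, "twist": 0}
  grip: 0.03

```text
t: 3.1
eef_pos: [443.5, 287.8, 13.5]
tcp_rot: [-3.141, -0.002, 0.151]
ft_force: [0.8, -0.3, -0.6]
opening: 0.636
```

>>> carry_out:
  moves:
    - {"dx": 0, "dy": 0, "dz": 0, "twist": 0}
    - {"dx": 0, "dy": 0, "dz": 0, "twist": 0}
    - {"dx": 0, "dy": 0, "dz": 0, "twist": 0}
    - {"dx": 0, "dy": 0, "dz": -0.01, "twist": 0}
    - {"dx": 0, "dy": 0, "dz": -0.03, "twist": 0}

```text
t: 3.6
eef_pos: [442.3, 287.2, 42.3]
tcp_rot: [3.141, 0.003, 0.151]
ft_force: [0.2, 0.1, -3.3]
opening: 0.608
```

>>> carry_out:
  moves:
    - {"dx": 0, "dy": 0, "dz": -0.03, "twist": 0}
    - {"dx": 0, "dy": 0, "dz": -0.06, "twist": 0}
    - {"dx": 0, "dy": 0, "dz": -0.09, "twist": 0}
    - {"dx": 0, "dy": 0, "dz": -0.1, "twist": 0}
    - {"dx": 0, "dy": 0, "dz": -0.1, "twist": 0}

```text
t: 4.1
eef_pos: [443.4, 287.7, 143.6]
tcp_rot: [-3.141, -0.002, 0.151]
ft_force: [-0.8, -0.8, -4.7]
opening: 0.61
```

```bash
python3 - <<'E'
from h import *
s=state();print(s["t"],s["ft_force"].round(2),s["moment"].round(3),s["opening"],s["eef_pos"].round(1))
c=camera_info("wrist");p,d=read_camera("wrist");cv2.imwrite("pics/w1.png",p[...,::-1])
s=state();print(s["t"],s["ft_force"].round(2),s["moment"].round(3))
E
```

```text
4.1 [-0.76 -0.83 -4.69] [ 0.026 -0.004 -0.023] 0.6095102050964178 [443.4 287.7 143.6]
4.15 [-0.41 -0.39 -4.86] [-0.066 -0.043  0.03 ]
```

View pics/w1.png

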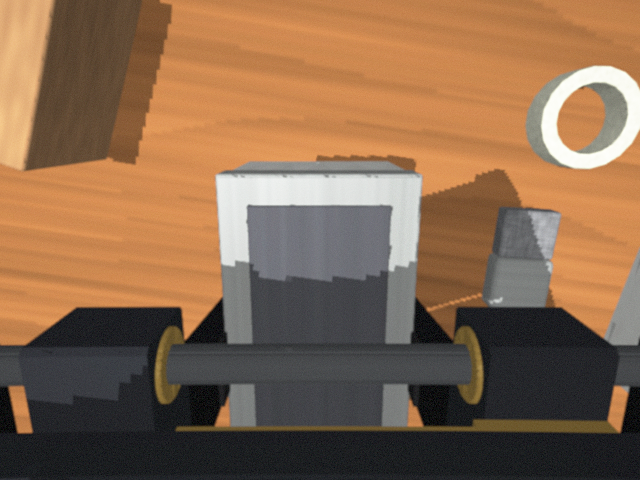

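The wrist view shows the tin held square between the pads, with its lid at about (320,290), and clear of the bench. The opening reads 58 mm, so the grip is good. Next I shake it along its x.

```bash
cat >> h.py <<'E'
def feel(n=8):
    F=[];M=[]
    for i in range(n):
        read_camera("wrist");s=state();R=cv2.Rodrigues(np.zeros(3))[0]
        y=s["tcp_rot"][2];t=np.array([np.sin(y),-np.cos(y),0])
        F.append(s["ft_force"]);M.append(s["moment"]@t)
    print("t %.2f F %s My_tool %.3f +- %.3f"%(s["t"],np.mean(F,0).round(2),np.mean(M),np.std(M)/n**.5),np.round(M,3),s["eef_pos"].round(1),round(float(s["opening"]),3))
E
python3 -c "
from h import *
feel(6)"
```

```text
t 4.45 F [-0.08  0.38 -4.55] My_tool 0.007 +- 0.012 [ 0.004  0.018  0.015  0.045 -0.05   0.008] [442.9 287.4 141.6] 0.611
```

>>> carry_out:
  moves:
    - {"dx": 0.05, "dy": 0, "dz": 0, "twist": 0}
    - {"dx": 0, "dy": 0, "dz": 0, "twist": 0}
    - {"dx": -0.05, "dy": 0, "dz": 0, "twist": 0}
    - {"dx": 0, "dy": 0, "dz": 0, "twist": 0}
    - {"dx": 0.05, "dy": 0, "dz": 0, "twist": 0}

```text
t: 4.95
eef_pos: [489.7, 294.4, 141.4]
tcp_rot: [3.14, 0.005, 0.153]
ft_force: [3.0, 1.5, -3.2]
opening: 0.605
```

```bash
python3 -c "
from h import *
feel(10)"
```

```text
t 5.45 F [ 0.37 -0.14 -4.23] My_tool 0.031 +- 0.047 [ 0.453  0.089 -0.077 -0.006 -0.061 -0.045  0.021 -0.032  0.018 -0.054] [492.1 295.2 142.7] 0.61
```

>>> carry_out:
  moves:
    - {"dx": -0.05, "dy": 0, "dz": 0, "twist": 0}
    - {"dx": -0.1, "dy": 0, "dz": 0, "twist": 0}
    - {"dx": -0.05, "dy": 0, "dz": 0, "twist": 0}
    - {"dx": 0, "dy": 0, "dz": 0, "twist": 0}
    - {"dx": -0.05, "dy": 0, "dz": 0, "twist": 0}

```text
t: 5.95
eef_pos: [458.3, 292.5, 143.5]
tcp_rot: [-3.137, -0.017, 0.148]
ft_force: [0.2, 1.6, -4.0]
opening: 0.61
```

```bash
python3 -c "
from h import *
feel(10)"
```

```text
t 6.45 F [-1.24 -0.23 -4.68] My_tool -0.089 +- 0.083 [-0.865 -0.097  0.071  0.005  0.039 -0.004 -0.028 -0.02   0.034 -0.03 ] [443.4 287.7 142.8] 0.605
```

```bash
sed -i 's/np.mean(M),np.std(M)\/n\*\*.5)/np.mean(M[4:]),np.std(M[4:])\/(n-4)**.5)/' h.py
```

>>> carry_out:
  moves:
    - {"dx": -0.05, "dy": 0, "dz": 0, "twist": 0}
    - {"dx": 0, "dy": 0, "dz": 0, "twist": 0}
    - {"dx": -0.05, "dy": 0, "dz": 0, "twist": 0}
    - {"dx": 0, "dy": 0, "dz": 0, "twist": 0}
    - {"dx": 0.05, "dy": 0, "dz": 0, "twist": 0}

```text
t: 6.95
eef_pos: [490.3, 294.4, 141.7]
tcp_rot: [3.14, 0.005, 0.153]
ft_force: [3.1, 2.2, -3.0]
opening: 0.607
```

```bash
python3 -c "
from h import *
feel(16)"
```

```text
t 7.75 F [ 0.25 -0.21 -4.3 ] My_tool 0.001 +- 0.007 [ 0.461  0.004 -0.058 -0.092 -0.029 -0.029  0.    -0.032  0.017  0.022
  0.031  0.036 -0.013  0.01  -0.013  0.015] [492.5 295.2 142.7] 0.611
```

>>> carry_out:
  moves:
    - {"dx": -0.05, "dy": 0, "dz": 0, "twist": 0}
    - {"dx": 0, "dy": 0, "dz": 0, "twist": 0}
    - {"dx": 0.05, "dy": 0, "dz": 0, "twist": 0}
    - {"dx": 0, "dy": 0, "dz": 0, "twist": 0}
    - {"dx": -0.05, "dy": 0, "dz": 0, "twist": 0}

```text
t: 8.25
eef_pos: [444.3, 287.7, 141.0]
tcp_rot: [3.141, 0.001, 0.15]
ft_force: [-1.9, -0.5, -3.9]
opening: 0.606
```

```bash
python3 -c "
from h import *
feel(16)"
```

```text
t 9.05 F [-0.4  -0.03 -4.11] My_tool -0.009 +- 0.011 [-0.718 -0.023  0.117  0.018 -0.005 -0.054 -0.051  0.029 -0.002  0.032
 -0.039  0.056  0.031 -0.037 -0.031 -0.04 ] [443.2 287.6 142.5] 0.603
```

Tin_left is quiet: no moment shift (0.01 ± 0.013 Nm between ends, against 0.106 expected). I'll set it back.

>>> carry_out:
  moves:
    - {"dx": 0, "dy": 0, "dz": 0.04, "twist": 0}
    - {"dx": 0, "dy": 0, "dz": 0.08, "twist": 0}
    - {"dx": 0, "dy": 0, "dz": 0.11, "twist": 0}
    - {"dx": 0, "dy": 0, "dz": 0.12, "twist": 0}
    - {"dx": 0, "dy": 0, "dz": 0.124, "twist": 0}

```text
t: 9.55
eef_pos: [443.1, 287.6, 18.0]
tcp_rot: [3.141, 0.001, 0.151]
ft_force: [0.9, -0.2, -4.1]
opening: 0.607
```

>>> carry_out:
  moves:
    - {"dx": 0, "dy": 0, "dz": 0.003, "twist": 0}
    - {"dx": 0, "dy": 0, "dz": 0.005, "twist": 0}
    - {"dx": 0, "dy": 0, "dz": 0.006, "twist": 0}
    - {"dx": 0, "dy": 0, "dz": 0.006, "twist": 0}
    - {"dx": 0, "dy": 0, "dz": 0.006, "twist": 0}

```text
t: 10.05
eef_pos: [443.7, 287.9, 13.4]
tcp_rot: [-3.141, -0.002, 0.151]
ft_force: [0.4, -0.8, 4.2]
opening: 0.607
```

```bash
python3 -c "
from h import *
s=state();print(s['t'],s['ft_force'].round(2),s['moment'].round(3),s['eef_pos'].round(1),s['opening'])
plan(np.array([442.5,287.5,12.7]),8.7,[(442.5,287.5,150,8.7),(455,155,150,-1.8),(424.2,21.2,150,-1.8)])"
```

```text
10.05 [ 0.36 -0.76  4.18] [-0.014  0.135 -0.01 ] [443.7 287.9  13.4] 0.6074959092826626
(442.5, 287.5, 150, 8.7) dx 0.000 dy 0.000 dz -0.137 twist 0.0 |137|
(455, 155, 150, -1.8) dx -0.008 dy 0.133 dz -0.000 twist 10.5 |133|
(424.2, 21.2, 150, -1.8) dx -0.027 dy 0.135 dz -0.000 twist 0.0 |137|
```

>>> carry_out:
  moves:
    - {"dx": 0, "dy": 0, "dz": -0.001, "twist": 0}
    - {"dx": 0, "dy": 0, "dz": -0.001, "twist": 0}
    - {"dx": 0, "dy": 0, "dz": -0.001, "twist": 0}
    - {"dx": 0, "dy": 0, "dz": -0.001, "twist": 0}
    - {"dx": 0, "dy": 0, "dz": -0.001, "twist": 0}
  grip: 0.095

```text
t: 10.55
eef_pos: [443.2, 287.6, 13.5]
tcp_rot: [3.141, 0.0, 0.151]
ft_force: [-0.2, -0.1, 0.1]
opening: 0.963
```

>>> carry_out:
  moves:
    - {"dx": 0, "dy": 0, "dz": -0.02, "twist": 0}
    - {"dx": 0, "dy": 0, "dz": -0.06, "twist": 0}
    - {"dx": 0, "dy": 0, "dz": -0.1, "twist": 0}
    - {"dx": 0, "dy": 0, "dz": -0.137, "twist": 0}
    - {"dx": 0, "dy": 0, "dz": -0.137, "twist": 0}

```text
t: 11.05
eef_pos: [444.7, 288.5, 154.9]
tcp_rot: [-3.139, -0.007, 0.151]
ft_force: [0.5, 0.9, -0.0]
opening: 0.997
```

>>> carry_out:
  moves:
    - {"dx": -0.003, "dy": 0.045, "dz": 0, "twist": 3.5}
    - {"dx": -0.006, "dy": 0.09, "dz": 0, "twist": 7}
    - {"dx": -0.008, "dy": 0.133, "dz": 0, "twist": 10.5}
    - {"dx": -0.008, "dy": 0.133, "dz": 0, "twist": 10.5}

```text
t: 11.45
eef_pos: [455.3, 151.3, 150.0]
tcp_rot: [3.141, 0.001, -0.038]
ft_force: [-0.0, 0.6, 0.3]
opening: 0.997
```

>>> carry_out:
  moves:
    - {"dx": -0.009, "dy": 0.045, "dz": 0, "twist": 0}
    - {"dx": -0.018, "dy": 0.09, "dz": 0, "twist": 0}
    - {"dx": -0.027, "dy": 0.135, "dz": 0, "twist": 0}
    - {"dx": -0.027, "dy": 0.135, "dz": 0, "twist": 0}

```text
t: 11.85
eef_pos: [422.9, 17.8, 150.1]
tcp_rot: [3.141, 0.001, -0.036]
ft_force: [-0.1, -0.7, -1.0]
opening: 1.0
```

```bash
python3 -c "
from h import *
c=camera_info('top');p,d=read_camera('top');W=world(c,d)
for n,(u,v) in dict(L=(215,286)).items():
    m=np.zeros(d.shape,np.uint8);m[v-45:v+45,u-30:u+30]=1
    k=(m>0)&(W[...,2]>52)&(W[...,2]<70)
    r=cv2.minAreaRect(W[k][:,:2].astype(np.float32));print(n,r,np.median(W[k][:,2]))
s=state();print(s['t'],s['eef_pos'].round(1),s['tcp_rot'].round(3),s['opening'])"
```

```text
L ((442.5038146972656, 288.45159912109375), (121.21774291992188, 60.25), 8.943806648254395) 60.35724038788507
11.9 [423.6  19.4 150.3] [ 3.142e+00  1.000e-03 -3.600e-02] 1.0019511242662298
```

>>> carry_out:
  moves:
    - {"dx": 0, "dy": -0.002, "dz": 0.04, "twist": 0}
    - {"dx": 0, "dy": -0.002, "dz": 0.085, "twist": 0}
    - {"dx": 0, "dy": -0.002, "dz": 0.12, "twist": 0}
    - {"dx": 0, "dy": -0.002, "dz": 0.137, "twist": 0}
    - {"dx": 0, "dy": -0.002, "dz": 0.137, "twist": 0}

```text
t: 12.4
eef_pos: [423.1, 24.1, 11.4]
tcp_rot: [-3.141, 0.004, -0.03]
ft_force: [1.0, -0.2, 0.6]
opening: 0.998
```

>>> carry_out:
  moves:
    - {"dx": 0, "dy": 0, "dz": 0, "twist": 0}
    - {"dx": 0, "dy": 0, "dz": 0, "twist": 0}
    - {"dx": 0, "dy": 0, "dz": 0, "twist": 0}
    - {"dx": 0, "dy": 0, "dz": 0, "twist": 0}
    - {"dx": 0, "dy": 0, "dz": 0, "twist": 0}
  grip: 0.03

```text
t: 12.9
eef_pos: [424.4, 22.8, 14.2]
tcp_rot: [3.141, -0.001, -0.032]
ft_force: [0.0, -6.1, 4.3]
opening: 0.634
```

>>> carry_out:
  moves:
    - {"dx": 0, "dy": 0, "dz": 0, "twist": 0}
    - {"dx": 0, "dy": 0, "dz": 0, "twist": 0}
    - {"dx": 0, "dy": 0, "dz": 0, "twist": 0}
    - {"dx": 0, "dy": 0, "dz": -0.01, "twist": 0}
    - {"dx": 0, "dy": 0, "dz": -0.03, "twist": 0}

```text
t: 13.4
eef_pos: [423.2, 22.9, 43.4]
tcp_rot: [-3.141, 0.003, -0.032]
ft_force: [-0.1, -0.1, -5.9]
opening: 0.61
```

>>> carry_out:
  moves:
    - {"dx": 0, "dy": 0, "dz": -0.03, "twist": 0}
    - {"dx": 0, "dy": 0, "dz": -0.06, "twist": 0}
    - {"dx": 0, "dy": 0, "dz": -0.09, "twist": 0}
    - {"dx": 0, "dy": 0, "dz": -0.1, "twist": 0}
    - {"dx": 0, "dy": 0, "dz": -0.1, "twist": 0}

```text
t: 13.9
eef_pos: [424.2, 22.9, 144.5]
tcp_rot: [3.141, -0.002, -0.032]
ft_force: [-0.4, 0.5, -6.9]
opening: 0.61
```

>>> carry_out:
  moves:
    - {"dx": 0.05, "dy": 0, "dz": 0, "twist": 0}
    - {"dx": 0.1, "dy": 0, "dz": 0, "twist": 0}
    - {"dx": 0.05, "dy": 0, "dz": 0, "twist": 0}
    - {"dx": 0, "dy": 0, "dz": 0, "twist": 0}
    - {"dx": 0.05, "dy": 0, "dz": 0, "twist": 0}

```text
t: 14.4
eef_pos: [441.6, 24.5, 133.2]
tcp_rot: [-3.139, 0.052, -0.031]
ft_force: [-6.7, 0.8, -10.8]
opening: 0.606
```

```bash
python3 -c "
from h import *
feel(16)"
```

```text
t 15.20 F [ 1.32 -0.31 -5.54] My_tool -0.020 +- 0.009 [ 1.498  0.391  0.    -0.007 -0.029 -0.049  0.06  -0.04  -0.032 -0.033
 -0.065 -0.018 -0.005 -0.007  0.007 -0.036] [474.   21.2 143.7] 0.611
```

>>> carry_out:
  moves:
    - {"dx": 0.05, "dy": 0, "dz": 0, "twist": 0}
    - {"dx": 0, "dy": 0, "dz": 0, "twist": 0}
    - {"dx": 0.05, "dy": 0, "dz": 0, "twist": 0}
    - {"dx": 0, "dy": 0, "dz": 0, "twist": 0}
    - {"dx": -0.05, "dy": 0, "dz": 0, "twist": 0}

```text
t: 15.7
eef_pos: [424.5, 22.7, 142.2]
tcp_rot: [3.142, 0.001, -0.032]
ft_force: [-2.1, -0.4, -5.0]
opening: 0.607
```

```bash
python3 -c "
from h import *
feel(16)"
```

```text
t 16.50 F [-0.74  0.47 -6.01] My_tool 0.003 +- 0.010 [-1.159 -0.003  0.136  0.054  0.002  0.01   0.017  0.038 -0.038  0.046
  0.033 -0.028 -0.004 -0.046 -0.039  0.049] [424.1  22.9 143.6] 0.608
```

Tin_mid is also quiet (0.02 ± 0.013 Nm). I'll set it back and go on to the right tin.

>>> carry_out:
  moves:
    - {"dx": 0, "dy": 0, "dz": 0.04, "twist": 0}
    - {"dx": 0, "dy": 0, "dz": 0.08, "twist": 0}
    - {"dx": 0, "dy": 0, "dz": 0.11, "twist": 0}
    - {"dx": 0, "dy": 0, "dz": 0.12, "twist": 0}
    - {"dx": 0, "dy": 0, "dz": 0.124, "twist": 0}

```text
t: 17.0
eef_pos: [424.0, 22.9, 19.0]
tcp_rot: [-3.142, 0.002, -0.032]
ft_force: [0.3, -0.7, -5.3]
opening: 0.606
```

>>> carry_out:
  moves:
    - {"dx": 0, "dy": 0, "dz": 0.003, "twist": 0}
    - {"dx": 0, "dy": 0, "dz": 0.005, "twist": 0}
    - {"dx": 0, "dy": 0, "dz": 0.006, "twist": 0}
    - {"dx": 0, "dy": 0, "dz": 0.006, "twist": 0}
    - {"dx": 0, "dy": 0, "dz": 0.006, "twist": 0}

```text
t: 17.5
eef_pos: [424.6, 22.8, 14.3]
tcp_rot: [3.141, -0.002, -0.032]
ft_force: [1.5, 0.2, 2.8]
opening: 0.612
```

```bash
python3 -c "
from h import *
s=state();print(s['t'],s['ft_force'].round(2),s['moment'].round(3),s['eef_pos'].round(1),s['tcp_rot'][2],s['opening'])
plan(np.array([424,22.5,13]),-1.8,[(424,22.5,150,-1.8),(465,-130,150,-3.9),(475.8,-281.9,150,-3.9)])"
```

```text
17.5 [1.47 0.18 2.81] [0.056 0.207 0.001] [424.6  22.8  14.3] -0.032017708401851364 0.6115752291331243
(424, 22.5, 150, -1.8) dx 0.000 dy -0.000 dz -0.137 twist 0.0 |137|
(465, -130, 150, -3.9) dx 0.046 dy 0.151 dz -0.000 twist 2.1 |158|
(475.8, -281.9, 150, -3.9) dx 0.021 dy 0.151 dz -0.000 twist 0.0 |152|
```

>>> carry_out:
  moves:
    - {"dx": 0, "dy": 0, "dz": -0.001, "twist": 0}
    - {"dx": 0, "dy": 0, "dz": -0.001, "twist": 0}
    - {"dx": 0, "dy": 0, "dz": -0.001, "twist": 0}
    - {"dx": 0, "dy": 0, "dz": -0.001, "twist": 0}
    - {"dx": 0, "dy": 0, "dz": -0.001, "twist": 0}
  grip: 0.095

```text
t: 18.0
eef_pos: [424.0, 22.9, 14.6]
tcp_rot: [3.142, 0.0, -0.032]
ft_force: [-0.3, 0.3, 0.9]
opening: 0.967
```

>>> carry_out:
  moves:
    - {"dx": 0, "dy": 0, "dz": -0.02, "twist": 0}
    - {"dx": 0, "dy": 0, "dz": -0.06, "twist": 0}
    - {"dx": 0, "dy": 0, "dz": -0.1, "twist": 0}
    - {"dx": 0, "dy": 0, "dz": -0.137, "twist": 0}
    - {"dx": 0, "dy": 0, "dz": -0.137, "twist": 0}

```text
t: 18.5
eef_pos: [425.7, 22.8, 155.3]
tcp_rot: [3.141, -0.007, -0.032]
ft_force: [0.5, -0.4, -0.7]
opening: 1.002
```

>>> carry_out:
  moves:
    - {"dx": 0.012, "dy": 0.038, "dz": 0, "twist": 1}
    - {"dx": 0.023, "dy": 0.076, "dz": 0, "twist": 2.1}
    - {"dx": 0.034, "dy": 0.114, "dz": 0, "twist": 2.1}
    - {"dx": 0.046, "dy": 0.151, "dz": 0, "twist": 2.1}

```text
t: 18.9
eef_pos: [465.0, -131.0, 150.7]
tcp_rot: [-3.141, 0.001, -0.069]
ft_force: [0.9, 0.6, 0.4]
opening: 1.0
```

>>> carry_out:
  moves:
    - {"dx": 0.005, "dy": 0.038, "dz": 0, "twist": 0}
    - {"dx": 0.011, "dy": 0.076, "dz": 0, "twist": 0}
    - {"dx": 0.016, "dy": 0.114, "dz": 0, "twist": 0}
    - {"dx": 0.021, "dy": 0.151, "dz": 0, "twist": 0}
    - {"dx": 0.021, "dy": 0.151, "dz": 0, "twist": 0}

```text
t: 19.4
eef_pos: [475.7, -285.3, 150.2]
tcp_rot: [3.141, 0.0, -0.072]
ft_force: [-0.5, 0.9, 0.2]
opening: 1.0
```

```bash
python3 -c "
from h import *
c=camera_info('top');p,d=read_camera('top');W=world(c,d)
for n,(u,v) in dict(M=(347,298)).items():
    m=np.zeros(d.shape,np.uint8);m[v-45:v+45,u-30:u+30]=1
    k=(m>0)&(W[...,2]>52)&(W[...,2]<70)
    r=cv2.minAreaRect(W[k][:,:2].astype(np.float32));print(n,r,np.median(W[k][:,2]))
s=state();print(s['t'],s['eef_pos'].round(1),s['tcp_rot'].round(3),s['opening'])"
```

```text
M ((424.3984375, 23.292842864990234), (60.43144607543945, 122.40669250488281), 88.1746826171875) 60.036634980997576
19.45 [ 475.2 -283.1  150.1] [-3.141e+00  1.000e-03 -7.100e-02] 0.9981509185188955
```

>>> carry_out:
  moves:
    - {"dx": 0, "dy": -0.001, "dz": 0.04, "twist": 0}
    - {"dx": 0, "dy": -0.001, "dz": 0.085, "twist": 0}
    - {"dx": 0, "dy": -0.001, "dz": 0.12, "twist": 0}
    - {"dx": 0, "dy": -0.001, "dz": 0.137, "twist": 0}
    - {"dx": 0, "dy": -0.001, "dz": 0.137, "twist": 0}

```text
t: 19.95
eef_pos: [474.5, -278.6, 12.0]
tcp_rot: [-3.139, 0.005, -0.068]
ft_force: [-0.7, 0.1, -0.1]
opening: 0.997
```

>>> carry_out:
  moves:
    - {"dx": 0, "dy": 0, "dz": 0, "twist": 0}
    - {"dx": 0, "dy": 0, "dz": 0, "twist": 0}
    - {"dx": 0, "dy": 0, "dz": 0, "twist": 0}
    - {"dx": 0, "dy": 0, "dz": 0, "twist": 0}
    - {"dx": 0, "dy": 0, "dz": 0, "twist": 0}
  grip: 0.03

```text
t: 20.45
eef_pos: [476.2, -281.0, 15.3]
tcp_rot: [3.141, -0.001, -0.069]
ft_force: [-0.1, -4.4, 2.1]
opening: 0.636
```

>>> carry_out:
  moves:
    - {"dx": 0, "dy": 0, "dz": 0, "twist": 0}
    - {"dx": 0, "dy": 0, "dz": 0, "twist": 0}
    - {"dx": 0, "dy": 0, "dz": 0, "twist": 0}
    - {"dx": 0, "dy": 0, "dz": -0.01, "twist": 0}
    - {"dx": 0, "dy": 0, "dz": -0.03, "twist": 0}

```text
t: 20.95
eef_pos: [474.7, -279.7, 43.8]
tcp_rot: [-3.139, 0.004, -0.069]
ft_force: [0.5, 0.4, -6.5]
opening: 0.61
```

>>> carry_out:
  moves:
    - {"dx": 0, "dy": 0, "dz": -0.03, "twist": 0}
    - {"dx": 0, "dy": 0, "dz": -0.06, "twist": 0}
    - {"dx": 0, "dy": 0, "dz": -0.09, "twist": 0}
    - {"dx": 0, "dy": 0, "dz": -0.1, "twist": 0}
    - {"dx": 0, "dy": 0, "dz": -0.1, "twist": 0}

```text
t: 21.45
eef_pos: [475.9, -280.5, 145.4]
tcp_rot: [3.141, -0.001, -0.069]
ft_force: [-0.5, -0.3, -6.7]
opening: 0.609
```

>>> carry_out:
  moves:
    - {"dx": 0.05, "dy": 0, "dz": 0, "twist": 0}
    - {"dx": 0, "dy": 0, "dz": 0, "twist": 0}
    - {"dx": -0.05, "dy": 0, "dz": 0, "twist": 0}
    - {"dx": 0, "dy": 0, "dz": 0, "twist": 0}
    - {"dx": 0.05, "dy": 0, "dz": 0, "twist": 0}

```text
t: 21.95
eef_pos: [522.7, -283.1, 141.9]
tcp_rot: [-3.138, 0.006, -0.072]
ft_force: [1.3, -2.8, -5.0]
opening: 0.607
```

```bash
python3 -c "
from h import *
feel(16)"
```

```text
t 22.75 F [ 0.16 -0.   -5.99] My_tool -0.081 +- 0.008 [ 0.29  -0.028 -0.057 -0.1   -0.026 -0.091 -0.079 -0.124 -0.083 -0.096
 -0.117 -0.052 -0.077 -0.105 -0.052 -0.072] [ 525.7 -284.1  144.8] 0.613
```

>>> carry_out:
  moves:
    - {"dx": -0.05, "dy": 0, "dz": 0, "twist": 0}
    - {"dx": 0, "dy": 0, "dz": 0, "twist": 0}
    - {"dx": 0.05, "dy": 0, "dz": 0, "twist": 0}
    - {"dx": 0, "dy": 0, "dz": 0, "twist": 0}
    - {"dx": -0.05, "dy": 0, "dz": 0, "twist": 0}

```text
t: 23.25
eef_pos: [476.9, -280.9, 143.1]
tcp_rot: [3.142, 0.0, -0.066]
ft_force: [-1.7, -0.5, -7.6]
opening: 0.609
```

```bash
python3 -c "
from h import *
feel(16)"
```

```text
t 24.05 F [-0.28 -0.09 -6.4 ] My_tool 0.035 +- 0.011 [-0.626  0.102  0.045  0.064  0.042  0.096  0.014  0.07   0.086  0.
 -0.02   0.045 -0.033  0.018  0.049  0.046] [ 475.9 -280.6  144.6] 0.609
```

Tin_right rattles: the moment shift is 0.116 ± 0.014 Nm, matching the 0.106 expected from the ball. I'll carry it to the mat.

```bash
python3 -c "
from h import *
plan(np.array([475.5,-280.5,145]),-3.9,[(560,-150,168,-3.9),(662,-14.5,168,-3.9)])"
```

```text
(560, -150, 168, -3.9) dx 0.075 dy -0.136 dz -0.023 twist 0.0 |157|
(662, -14.5, 168, -3.9) dx 0.093 dy -0.142 dz -0.000 twist 0.0 |170|
```

>>> carry_out:
  moves:
    - {"dx": 0, "dy": 0, "dz": -0.022, "twist": 0}
    - {"dx": 0.015, "dy": -0.027, "dz": -0.022, "twist": 0}
    - {"dx": 0.035, "dy": -0.063, "dz": -0.022, "twist": 0}
    - {"dx": 0.055, "dy": -0.1, "dz": -0.022, "twist": 0}
    - {"dx": 0.075, "dy": -0.136, "dz": -0.022, "twist": 0}

```text
t: 24.55
eef_pos: [560.7, -148.7, 166.7]
tcp_rot: [3.141, -0.0, -0.069]
ft_force: [0.7, 0.2, -5.8]
opening: 0.607
```

>>> carry_out:
  moves:
    - {"dx": 0.024, "dy": -0.037, "dz": 0, "twist": 0}
    - {"dx": 0.048, "dy": -0.074, "dz": 0, "twist": 0}
    - {"dx": 0.068, "dy": -0.104, "dz": 0, "twist": 0}
    - {"dx": 0.084, "dy": -0.128, "dz": 0, "twist": 0}
    - {"dx": 0.093, "dy": -0.142, "dz": 0, "twist": 0}

```text
t: 25.05
eef_pos: [663.5, -12.7, 166.2]
tcp_rot: [-3.141, 0.0, -0.067]
ft_force: [0.6, -1.3, -6.6]
opening: 0.603
```

>>> carry_out:
  moves:
    - {"dx": 0, "dy": 0, "dz": 0, "twist": 0}
    - {"dx": 0, "dy": 0, "dz": 0, "twist": 0}
    - {"dx": 0, "dy": 0, "dz": 0, "twist": 0}
    - {"dx": 0, "dy": 0, "dz": 0, "twist": 0}
    - {"dx": 0, "dy": 0, "dz": 0, "twist": 0}

```text
t: 25.55
eef_pos: [662.3, -15.6, 166.8]
tcp_rot: [3.141, -0.0, -0.07]
ft_force: [-0.7, 0.6, -6.3]
opening: 0.608
```

```bash
python3 -c "
from h import *
s=state();print({k:np.round(s[k],3) for k in('t','eef_pos','tcp_rot','ft_force','opening')})
p,d=read_camera('scene');cv2.imwrite('pics/s2.png',p[...,::-1]);W=world(camera_info('scene'),d)
k=(abs(W[...,0]-662)<80)&(abs(W[...,1]+14)<45)&(W[...,2]>100)&(W[...,2]<225)
front=k&(W[...,0]>715);print(front.sum(),np.percentile(W[front],[2,50,98],axis=0).round(1))
lid=k&(abs(W[...,2]-213)<12);print('lid',lid.sum(),np.percentile(W[lid],[2,50,98],axis=0).round(1))
"
```

```text
{'t': np.float64(25.55), 'eef_pos': array([662.301, -15.571, 166.805]), 'tcp_rot': array([ 3.141, -0.   , -0.07 ]), 'ft_force': array([-0.713,  0.613, -6.261]), 'opening': np.float64(0.608)}
1069 [[716.6 -46.2 152.1]
 [722.6 -17.9 184.1]
 [726.8  10.2 211.9]]
lid 1363 [[614.8 -50.1 202.1]
 [676.2 -16.1 211.2]
 [726.1  20.5 221.1]]
```

View pics/s2.png

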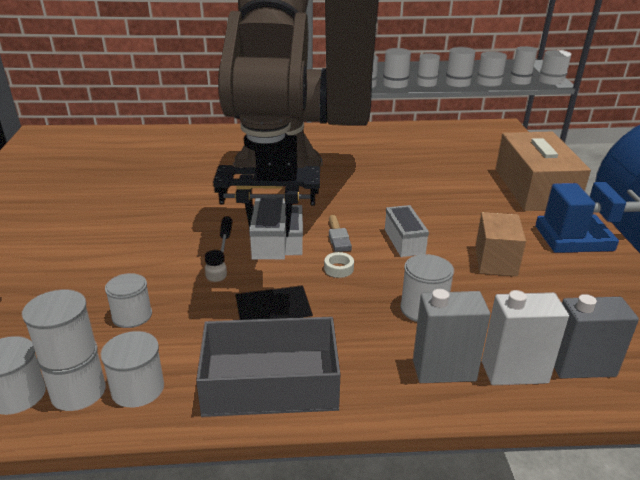

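The scene view shows the tin in the gripper at about (270,228), over the mat at (275,303). The other two tins and the bystanders stand as before. The tin's underside is at z≈152, about 149 mm above the mat. I'll check it is level, then hand in.

```bash
python3 -c "
from h import *
p,d=read_camera('scene');W=world(camera_info('scene'),d)
P=W[(W[...,0]>685)&(W[...,0]<716)&(abs(W[...,1]+17)<22)&(abs(W[...,2]-211)<6)]
A=np.c_[P[:,:2]-P[:,:2].mean(0),np.ones(len(P))];x=np.linalg.lstsq(A,P[:,2],rcond=None)[0];print(len(P),'slopes deg',np.degrees(x[:2]).round(1),x[2])
s=state();print(s['ft_force'].round(1),s['opening'],s['qvel'].round(3),s['t'])
if abs(np.degrees(x[:2])).max()<4: print(job_done())
"
```

```text
243 slopes deg [-0.4  0.1] 211.5766017129965
[ 0.1 -0.2 -7. ] 0.6078278202966605 [ 0.004  0.001 -0.002 -0.    -0.001  0.001] 25.65
the job is handed in; nothing more can be done
None
```

The right-hand tin is the one that rattles. It is in the gripper, level over the mat, and the job was handed in at 25.65 s on the robot's clock.

I picked up each tin from left to right, lifted it about 13 cm and shook it along its length. I then compared the moment on the tool after an abrupt stop at each end. A ball shifting end to end should change it by about 0.106 Nm.

| Tin | Moment shift (Nm) | Result |
|---|---|---|
| Left | 0.02 ± 0.015, then 0.01 ± 0.013 on a second round | quiet |
| Middle | 0.02 ± 0.013 | quiet |
| Right | 0.116 ± 0.014 | rattles |

- **Quiet tins:** the top camera measured the left tin about 1 mm and the middle tin about 2 mm from where they started. Both are upright, with their lids at z = 60 mm.
- **Held tin:** its underside is at z ≈ 152 mm, about 149 mm above the mat, and it is within about 2 mm of the mat's centre. Its lid slopes less than 0.5°, the grip opening is 58 mm and the arm is still.
- **Bystanders:** none were touched as far as the last picture shows.

No check failed. The first row of moves was refused because I had left out zero values; nothing moved, and I resent it.

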